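# Lock the slicing guide's stop fence with its thumbscrew

### The arm

A 6-joint arm with a two-finger parallel gripper is mounted at the origin on a cart in front of the work surface, level with it; the furniture and walls round the work are solid. World frame = base frame: x ahead of the robot, y to its left, z up, the work surface at z = 0. Lengths are in m, angles in rad, forces in N, time in s.
With the tool pointing down it reaches from about 0.35 to 0.975 m from the base axis. Payload 17.4 kg.
Tool frame: the origin (TCP) lies midway between the tips of the shut fingers; the grasp point (between the pads) lies 19 mm behind it; z points along the fingers, y is the line along which they close (so a half turn about z gives the same grasp; the last joint's range is limited). The gripper opens to 85 mm and grips with 20 to 120 N. Pads are 22 mm wide; open, the fingers measure 114 mm over their backs; the gripper's body (76 mm by 85 mm) begins 54 mm behind the grasp point. The pads swing forward as they close: fully open they stand 13 mm farther back than shut.
Start: joints at [-1.176, 0.116, 1.442, -0, 1.584, -0.038], TCP at [0.283, -0.613, 0.231] pointing down, gripper open.
Joint ranges: [-2.83, 2.83], [-0.83, 2.19], [0.07, 2.5], [-1.14, 4.28], [0.01, 3], [-2.97, 2.97]. Speed limits (rad/s): [1.89, 1.89, 2.22, 3.14, 3.14, 3.14].

### API

Orientations are given as a unit quaternion [x, y, z, w].
In Python, from workcell import robot, optics gives the robot as it stands.
- The arm moves only by the tool send_rows, never from a script. Its argument "targets" is a list of rows, each a list of 3 entries, a list of its own where there are three numbers: the shift along the tool's x, y, z in mm, then the turn, a rotation vector about the tool's x, y, z in rad, then the opening, from 0 (shut) to 1 (fully open). In form: [[[tx, ty, tz], [wx, wy, wz], fingers], ...]. A call has 1 to 5 rows; each row is the pose to reach, as a shift and turn from the pose commanded when the call began, along the tool's axes at that moment; what a row does not reach only later rows make up. A row lasts 1/10 s, in which the tool goes at most 50 mm and 8.59 degrees, less where a joint would pass 70% of its speed; a pose out of reach is approached as far as the arm can. A call with a gripper value outside its range is refused whole. The fingers move at their own pace and stop on an object; the grip force is fixed at half the most. Time passes only in rows, so rows that repeat a pose let the fingers close. It gives the time, the measured TCP pose, the force, the opening and the grip force at its end, in the units of the state.
- robot.get_state(): the state, without advancing time (a new reading comes with each control period).
- optics.snapshot(name): name is "scene" or "top"; returns a dict with "img" (384x512x3 uint8, red, green, blue), "mtx" (3x3 intrinsics, pixels), "k1" (the pictures are not rectified: a ray, as slopes to the right and down, at radius r is drawn at 1 + k1 r^2 times it, then the intrinsics apply), "world_from_camera" (4x4, takes a point from camera to world coordinates). Camera axes: x right, y down, z forward; pixel columns grow to the right and rows downward; lengths in m; the calibration is good to about 2 mm. A picture is of the moment at which its call begins. There is no depth.
- robot.finish_job(): hands the job in; it is judged then, once.
Trained networks look in a picture, given as the dict that the camera call returned (one of the last four; its "shot" number tells which), for a name from the list of things; names that differ only in an ending like _2 or _b are one class to them, and where a whole thing is asked for, a point or a joint stands for the part that bears it (a point fixed in the world has none). Each returns a list of dicts, best first, with "score" (0 to 1); they miss things now and then, are a little off and sometimes report something else, mostly with a low value. They report only what shows in the picture. A call takes as long as a camera call.
- optics.silhouettes(picture, query): "mask" (384x512 bool, what is visible of it) and "pixel" ([column, row] in pixels, amid what is visible of it).
- optics.landmark_of(picture, query): "pixel" ([column, row] in pixels: a listed point, or the origin of a listed thing).
The state is a dict: "time_s": time; "qpos": joint angles; "qd": joint speeds; "effort": joint torques, N m; "position": TCP position; "tool_rot": TCP orientation; "ft_force": force on the tool from outside, world axes, zero at the start; "torque": the same for the moment, N m; "opening": finger opening in m; "grasp_force": force on a finger pad.
Only numpy, scipy, OpenCV 4.12 (cv2) and the standard library are available. Lean on these libraries where they do the work, as an engineer would, in place of code of your own. Each camera call takes 0.05 s, during which the arm holds its last target. There are 200 camera calls.

### The job

Lock the stop fence of the slicing guide: put the quarter-turn thumbscrew from its holder into the slot of the fence's foot and, pressing only gently, slide fence and screw along the bed until the screw drops into the hidden slot underneath. Press it down against the sprung pad, give it a quarter turn in either direction so that it stays locked down, and let go of it. Leave the cup, the tin and the mug alone.

Things in the scene. Friction and masses are not known exactly. Their poses are not given: they have to be found in the camera images.
- guide: Slicing guide, fixed: wooden bed 130 (x) x 260 (y) x 30 mm, origin under its centre. Along y runs a steel strip 43 mm wide, 5 mm thick, its top level with the wood, over a hollow 21 mm deep. It is sprung: sinks from 2 N, 1 N a mm, 8 mm at most. Its through slot, 22 (x) by 9.5 mm (y), is at x = 0, y unknown from -15 to +15 mm, fixed, under the fence's foot: find it by feel; over it the springs' push ends.
- fence (a joint): Position of the sliding stop fence along the guide's y (m): how far the slot in its foot lies from the guide's middle. It starts at 0.028 to 0.050, so the fence has to go towards the guide's -y; it can reach -0.030. It stays where it is left and needs about 1 to 2 N to slide. It can be slid by the screw standing in its slot.
- fence_slot (a point): Centre of the slot, 21 (x) by 9 mm (y), through the fence's foot, at the metal's top, 39 mm over the worktop; axes as the guide's. Foot 8 mm thick, 1 mm above the strip, 60 mm wide (x), from 76 mm on the -y to 75 mm on the +y side, where the fence plate stands, 120 mm wide, top 77 mm over the worktop. Round the slot a dark pad, 34 x 34 mm, stands 6 mm proud on springs: yields from 1.5 N, 1.2 N a mm.
- screw_wing (a point): Centre of the thumbscrew's upright black wing, where it is grasped: 26 (its x) by 9 (its y) by 42 mm high; z points up along the screw. Grasp it across the 9 mm, along its y. The wing's lower end and the top of the collar are 21 mm below this point, the collar's underside 25 mm and the screw's tip 49 mm.
- screw_collar (a point): Centre of the underside of the thumbscrew's round steel collar, 28 mm wide, 4 mm thick; axes as at the wing. With the tip on the strip it is 15 mm above the metal of the foot. Dropped in, it rests on the pad at 6 mm. Only pressed down to under 3 mm (5 to 9 N) does the cross bar clear the strip's underside and the screw turn; locked, the pad pushes it up to rest at 3.5 mm.
- screw_tip (a point): Centre of the thumbscrew's lower end; axes as at the wing. The end is a cross bar 18 (x) by 6 (y) by 4.5 mm high, in line with the wing, with a nose 15 by 3.5 by 2 mm under it; a round 7 mm shank joins it to the collar, 24 mm from tip to collar.
- thumbscrew: The whole thumbscrew, about 60 g, origin at its tip; axes as at the wing. It starts loosely upright in its holder, a fixed wooden block 60 x 60 x 30 mm with a round hole 21 mm wide, the collar resting on the block; it is lifted straight out.
- sauce_cup: Bystander: small clear sauce cup, 67 mm wide, 35 mm high; origin under its centre.
- tin: Bystander: low round tin, 86 mm wide, 40 mm high; origin under its centre.
- mug: Bystander: white mug with dots, 93 mm high, 114 mm over its handle; origin under its centre.

How it is judged:
On the way, in this order (a step that is already met when the one before it is completed fails the run):
1. the thumbscrew's lower end is in the slot of the fence's foot (horizontal distance between screw_tip and fence_slot below 0.005 m and z of screw_tip in the frame of fence_slot below -0.004 m), for 0.1 s.
2. the screw has dropped through both slots and is pressed down, its collar within 3.7 mm of the metal of the foot, not yet turned (horizontal distance between screw_collar and fence_slot below 0.006 m and z of screw_collar in the frame of fence_slot below 0.0037 m and angle between the x axis of screw_collar and the x axis of guide, either way round below 0.4 rad), for 0.1 s.
At the end, for the whole second after the job is handed in: The screw stands upright (within 0.15 rad) through foot and strip, held down with its collar less than 4.7 mm above the metal of the foot and within 9 mm of the slot's centre, turned over 1.1 rad (about a quarter turn) from the slots' long direction, released and at rest (horizontal distance between screw_collar and fence_slot below 0.009 m and z of screw_collar in the frame of fence_slot below 0.0047 m and angle between screw_collar's own z axis and vertical below 0.15 rad and angle between the x axis of screw_collar and the x axis of guide, either way round above 1.1 rad and linear speed of thumbscrew below 0.02 m/s and contact force between the fingers and thumbscrew below 0.2 N); the robot touches nothing.
It fails at once if the thumbscrew is pressed on the guide or its fence with more than 30 N (contact force between thumbscrew and guide above 30 N).
It fails at once if the sauce cup, the tin or the mug is moved by more than 30 mm (distance of any of sauce_cup, tin, mug from where it was at the start of the episode above 0.03 m).
It also fails if it takes over 61 s, if anything falls off the work surface, if the arm or the gripper's body presses on something with over 40 N, if the wrist force passes 120 N, or if a joint passes its speed limit or range.

## Working session

There is one attempt and no reset: what is moved stays moved. The work goes in short steps, Python scripts to look and compute and a tool call to move; the robot and the scene stay as the last step left them, time stands still between calls to the robot, and variables do not carry over. Pictures are saved under pics/ and viewed, at most 10 in all, crops included, and the job is handed in when it is done.

Besides the shell and the picture viewer there is one more tool, called after "Call:" by a JSON object that holds its "api" and its "payload". send_rows: Moves the arm, as the interface text tells. Its arguments: {"type":"object","properties":{"targets":{"type":"array","items":{"type":"array"}}},"required":["targets"]}

```bash
mkdir -p pics
cat > h.py <<'E'
import numpy as np, cv2
from workcell import robot, optics
from scipy.spatial.transform import Rotation as R
def ray(s,px):
    K=np.array(s["mtx"],float); k=float(s["k1"])
    d=(np.array(px,float)-K[:2,2])/[K[0,0],K[1,1]]
    u=d.copy()
    for _ in range(30): u=d/(1+k*(u@u))
    T=np.array(s["world_from_camera"]); return T[:3,3],T[:3,:3]@np.r_[u,1]
def at_z(s,px,z):
    o,d=ray(s,px); return o+d*(z-o[2])/d[2]
def proj(s,P):
    T=np.linalg.inv(np.array(s["world_from_camera"])); p=T[:3,:3]@np.array(P)+T[:3,3]
    u=p[:2]/p[2]; u=u*(1+s["k1"]*(u@u)); K=np.array(s["mtx"]); return u*[K[0,0],K[1,1]]+K[:2,2]
def tri(a,pa,b,pb):
    o1,d1=ray(a,pa);o2,d2=ray(b,pb)
    t=np.linalg.lstsq(np.c_[d1,-d2],o2-o1,rcond=None)[0]
    p,q=o1+t[0]*d1,o2+t[1]*d2; return (p+q)/2,np.linalg.norm(p-q)
E
python3 - <<'E'
from h import *
S={n:optics.snapshot(n) for n in("scene","top")}
for n,s in S.items(): cv2.imwrite(f"pics/{n}0.png",s["img"][:,:,::-1]); print(n,np.round(s["world_from_camera"],3).tolist())
for q in["guide","fence","fence_slot","screw_wing","screw_collar","screw_tip","thumbscrew","tin","mug","sauce_cup"]:
    r=[]
    for n,s in S.items():
        l=optics.landmark_of(s,q); r.append(l[0]["pixel"] if l else None); print(q,n,[(np.round(x["pixel"],1).tolist(),round(x["score"],2)) for x in l[:2]])
    if all(x is not None for x in r): print("   ",tri(S["scene"],r[0],S["top"],r[1]))
print(robot.get_state())
E
```

```text
scene [[-0.763, -0.497, 0.413, -0.097], [-0.646, 0.581, -0.495, 0.729], [0.006, -0.644, -0.765, 1.264], [0.0, 0.0, 0.0, 1.0]]
top [[-0.024, -0.992, 0.12, 0.409], [-0.999, 0.026, 0.022, -0.033], [-0.025, -0.12, -0.992, 1.157], [0.0, 0.0, 0.0, 1.0]]
guide scene [([260.2, 224.5], 0.77), ([323.7, 172.1], 0.66)]
guide top [([241.7, 208.7], 0.63)]
    (array([0.49363081, 0.03683026, 0.0112513 ]), np.float64(4.5895465595077934e-05))Traceback (most recent call last):
  File "<stdin>", line 7, in <module>
ValueError: it knows: fence_slot, guide, mug, sauce_cup, screw_collar, screw_tip, screw_wing, thumbscrew, tin
```

View pics/top0.png

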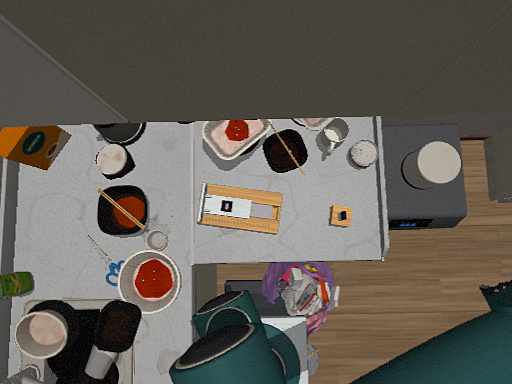

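View pics/scene0.png

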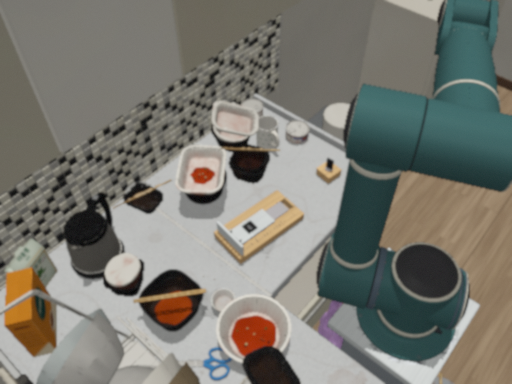

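The top view shows the guide at about (240,209), with the slot pad at (227,206) and the fence plate on the left (+y). The holder with the screw is at (341,216). In the scene view the guide is at (260,225) and the holder at (328,170).

Run:
```python
from h import *
S={n:optics.snapshot(n) for n in("scene","top")}
for q in["guide","fence_slot","screw_wing","screw_collar","screw_tip","thumbscrew","tin","mug","sauce_cup"]:
    r=[]
    for n,s in S.items():
        l=optics.landmark_of(s,q); r.append(l[0]["pixel"] if l else None); print(q,n,[(np.round(x["pixel"],1).tolist(),round(x["score"],2)) for x in l[:2]])
    if all(x is not None for x in r): p,e=tri(S["scene"],r[0],S["top"],r[1]);print("   ",p.round(4),round(e,4))
s=S["top"]
for q in("guide","fence_slot","screw_wing","thumbscrew"):
    for x in optics.silhouettes(s,q)[:1]:
        m=x["mask"]; c=cv2.findContours(m.astype(np.uint8),0,1)[0]; c=max(c,key=cv2.contourArea)
        b=cv2.boxPoints(cv2.minAreaRect(c)); print(q,m.sum(),b.round(1).tolist(),x["pixel"]); print([at_z(s,p,.03).round(4).tolist() for p in b])
im=s["img"][:,:,::-1]
a=cv2.resize(im[175:245,190:290],None,fx=8,fy=8,interpolation=2)[:560,:480+320]
b=cv2.resize(im[195:237,320:362],None,fx=12,fy=12,interpolation=2)
cv2.imwrite("pics/a.png",a); cv2.imwrite("pics/b.png",b)
st=robot.get_state();print(st)
```

```text
guide scene [([257.2, 225.2], 0.67)]
guide top [([242.8, 209.9], 0.65)]
    [0.496  0.0377 0.0046] 0.0142
fence_slot scene [([248.0, 228.7], 0.58)]
fence_slot top [([223.5, 207.6], 0.75), ([341.2, 216.2], 0.74)]
    [0.4956 0.0916 0.0455] 0.0008
screw_wing scene [([330.6, 162.9], 0.61)]
screw_wing top [([345.4, 214.0], 0.52)]
    [ 0.4641 -0.2884  0.048 ] 0.0051
screw_collar scene [([326.8, 166.5], 0.44)]
screw_collar top [([344.6, 217.4], 0.61), ([340.8, 215.8], 0.54)]
    [ 0.462  -0.2822  0.0366] 0.0142
screw_tip scene []
screw_tip top [([342.2, 218.0], 0.62)]
thumbscrew scene [([326.4, 171.5], 0.67)]
thumbscrew top [([338.1, 215.2], 0.54)]
    [ 0.4635 -0.2706  0.0204] 0.0023
tin scene [([295.0, 134.2], 0.82)]
tin top [([361.8, 154.8], 0.77)]
    [ 0.6626 -0.3597  0.0052] 0.0036
mug scene []
mug top []
sauce_cup scene [([222.8, 305.0], 0.79)]
sauce_cup top [([159.2, 241.3], 0.71)]
    [0.3965 0.3082 0.0017] 0.0032
guide 3332 [[195.39999389648438, 222.89999389648438], [200.60000610351562, 182.1999969482422], [281.8999938964844, 192.6999969482422], [276.70001220703125, 233.30000305
[... 582 characters left out ...]
267, 0.03]]
{'time_s': 1.4, 'qpos': array([-1.17578498e+00,  1.16034783e-01,  1.44160035e+00, -5.35144427e-06,
        1.58401187e+00, -3.77856037e-02]), 'qd': array([ 0.0004664 ,  0.00059216, -0.00045167, -0.00069953,  0.00152746,
       -0.00066143]), 'effort': array([-3.66935972e-03, -7.31731653e+01, -6.32649636e+01, -2.37845670e-04,
        7.96057338e-04,  3.49799443e-07]), 'position': array([ 0.28310406, -0.61276755,  0.23127946]), 'tool_rot': array([ 9.76677085e-01,  2.14713461e-01, -7.46086050e-06, -2.62667672e-05]), 'ft_force': array([-0.20521165, -0.51160448, -0.23917533]), 'torque': array([ 0.00095209, -0.03864719,  0.02204941]), 'grasp_force': 0.0, 'opening': 0.08540405441915468}
```

View pics/a.png

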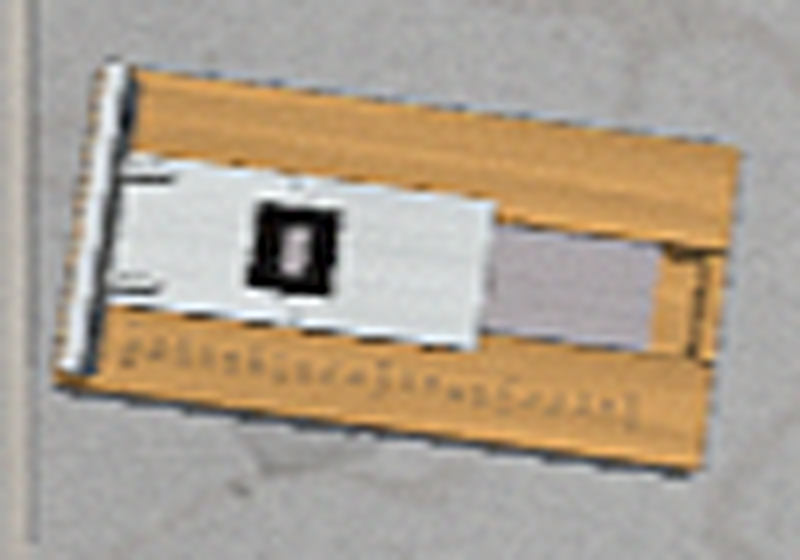

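View pics/b.png

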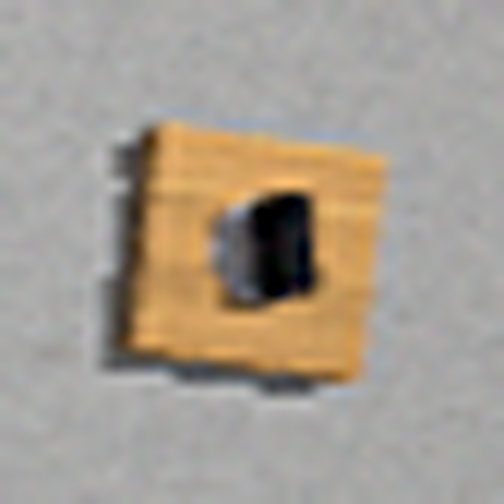

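The crops show the bed, pad and slot clearly: pad centre is at about px (226.4,205.7). The holder block and wing are visible at about (343,215). Next I'll fit box models to the colours in both cameras.

```bash
cat >> h.py <<'E'
from scipy.optimize import minimize
def render(s,boxes,roi,ss=6):
    x0,y0,x1,y1=roi; im=np.zeros(((y1-y0)*ss,(x1-x0)*ss),np.float32)
    for V in boxes:
        p=np.array([proj(s,v) for v in V]); p=((p-[x0,y0]+.5)*ss-.5)
        cv2.fillConvexPoly(im,cv2.convexHull(p.astype(np.float32)).round().astype(np.int32),1.)
    return cv2.resize(im,(x1-x0,y1-y0),interpolation=cv2.INTER_AREA)
def box(x,y,yaw,dx,dy,z0,z1,ox=0,oy=0):
    c,sn=np.cos(yaw),np.sin(yaw)
    return [[x+c*a-sn*b,y+sn*a+c*b,z] for a in(ox-dx/2,ox+dx/2) for b in(oy-dy/2,oy+dy/2) for z in(z0,z1)]
def fit(s,feat,x,y,yaw,mk,pad=8,free=3):
    V=[proj(s,v) for b in mk(x,y,yaw) for v in b]; lo=np.floor(np.min(V,0)-pad).astype(int); hi=np.ceil(np.max(V,0)+pad).astype(int)
    roi=(*lo,*hi); F=feat[lo[1]:hi[1],lo[0]:hi[0]].astype(float)
    def cost(q):
        a=yaw+(q[2]*.02 if free==3 else 0)
        r=cv2.GaussianBlur(render(s,mk(x+q[0]*.001,y+q[1]*.001,a),roi),(0,0),.5); return -np.corrcoef(r.ravel(),F.ravel())[0,1]
    best=min((minimize(cost,[0,0,k],method="Nelder-Mead",options=dict(initial_simplex=np.array([[0,0,k],[5,0,k],[0,5,k],[1,1,k+5]]),maxiter=250)) for k in((-8,0,8) if free==3 else (0,))),key=lambda r:r.fun)
    q=best.x; return np.round([x+q[0]*.001,y+q[1]*.001,yaw+(q[2]*.02 if free==3 else 0),-best.fun],4)
def sat(s): 
    i=s["img"].astype(float); return np.clip((i[:,:,0]-i[:,:,2])/60,0,1)
def dark(s): return 1-np.clip(s["img"].max(2)/150.,0,1)
E
cat > m.py <<'E'
from h import *
for n in("scene","top"):
    s=optics.snapshot(n)
    h=fit(s,sat(s),.462,-.278,-.12,lambda x,y,a:[box(x,y,a,.06,.06,0,.03)])
    w=fit(s,dark(s),*h[:2],-.12,lambda x,y,a:[box(x,y,a,.026,.009,.034,.076)],5)
    g=fit(s,sat(s),.496,.04,-.15,lambda x,y,a:[box(x,y,a,.043,.26,0,.03,sx*.0435,0) for sx in(-1,1)])
    p=fit(s,dark(s),.49,.09,g[2],lambda x,y,a:[box(x,y,a,.034,.034,.039,.045)],6,2)
    print(n,"holder",h,"wing",w,"guide",g,"pad",p)
    c,sn=np.cos(g[2]),np.sin(g[2]); d=p[:2]-g[:2]; print("  pad in guide",c*d[0]+sn*d[1],-sn*d[0]+c*d[1])
E
python3 m.py
```

```text
scene holder [ 0.462  -0.2803 -0.1333  0.911 ] wing [ 0.4594 -0.2771 -0.6701  0.8934] guide [ 0.4946  0.0411 -0.1409  0.7706] pad [ 0.4993  0.0816 -0.1409  0.8602]
  pad in guide -0.0010341641923969887 0.040758686245059045
top holder [ 0.4631 -0.2792 -0.1664  0.8802] wing [ 0.4624 -0.2762  0.0531  0.9497] guide [ 0.4957  0.043  -0.1514  0.8168] pad [ 0.5018  0.0833 -0.1514  0.8383]
  pad in guide -4.791581946804804e-05 0.040759019910619115
```

Run:
```python
from h import *
S=[optics.snapshot(n) for n in("scene","top")]
for a in np.arange(-1,.61,.1):
    r=[fit(s,dark(s),.4625,-.279,a,lambda x,y,a:[box(x,y,a,.026,.009,.034,.076)],5,2) for s in S]
    print(round(a,2),[q.tolist() for q in r])
st=robot.get_state()
T=R.from_quat(st["tool_rot"])
for psi in(0,-.1,-.147):
    c,s=np.cos(psi),np.sin(psi); G=np.c_[[c,s,0],[s,-c,0],[0,0,-1]]
    print(psi,(T.inv()*R.from_matrix(G)).as_rotvec())
print(T.inv().apply(np.array([.4625,-.2795,.14])-st["position"])*1000)
```

```text
-1.0 [[0.4585, -0.277, -1.0, 0.777], [0.4628, -0.2753, -1.0, 0.6584]]
-0.9 [[0.4604, -0.2788, -0.9, 0.8344], [0.4626, -0.2764, -0.9, 0.7122]]
-0.8 [[0.4592, -0.2775, -0.8, 0.879], [0.4623, -0.2749, -0.8, 0.7723]]
-0.7 [[0.459, -0.2772, -0.7, 0.8938], [0.4623, -0.2749, -0.7, 0.8235]]
-0.6 [[0.4595, -0.2779, -0.6, 0.8934], [0.4619, -0.2751, -0.6, 0.8599]]
-0.5 [[0.4589, -0.2773, -0.5, 0.8852], [0.4622, -0.2759, -0.5, 0.8921]]
-0.4 [[0.4587, -0.2765, -0.4, 0.8642], [0.4622, -0.2759, -0.4, 0.915]]
-0.3 [[0.459, -0.2768, -0.3, 0.8492], [0.4618, -0.276, -0.3, 0.9343]]
-0.2 [[0.4591, -0.2762, -0.2, 0.8318], [0.4619, -0.2758, -0.2, 0.9479]]
-0.1 [[0.459, -0.2759, -0.1, 0.814], [0.4621, -0.2758, -0.1, 0.9506]]
-0.0 [[0.4584, -0.2763, -0.0, 0.8062], [0.462, -0.2759, -0.0, 0.9502]]
0.1 [[0.4584, -0.2768, 0.1, 0.8085], [0.4622, -0.2766, 0.1, 0.9487]]
0.2 [[0.4589, -0.2767, 0.2, 0.8043], [0.4624, -0.2764, 0.2, 0.937]]
0.3 [[0.4592, -0.2775, 0.3, 0.8022], [0.4622, -0.2765, 0.3, 0.9179]]
0.4 [[0.459, -0.2769, 0.4, 0.8076], [0.462, -0.2763, 0.4, 0.8972]]
0.5 [[0.459, -0.277, 0.5, 0.8151], [0.4621, -0.2761, 0.5, 0.8714]]
0.6 [[0.4585, -0.2763, 0.6, 0.8016], [0.4622, -0.2761, 0.6, 0.8439]]
0 [-3.11452763e-05  6.23534828e-06  4.32796964e-01]
-0.1 [-3.09193527e-05  7.81567613e-06  5.32796964e-01]
-0.147 [-3.07945355e-05  8.55878073e-06  5.79796964e-01]
[ 302.62181282 -227.30101497   91.29350465]
```

Call:
{"api": "send_rows", "payload": {"targets": [[[303,-227,91],[0,0,0.58],0.5],[[303,-227,91],[0,0,0.58],0.5],[[303,-227,91],[0,0,0.58],0.5],[[303,-227,91],[0,0,0.58],0.5],[[303,-227,91],[0,0,0.58],0.5]]}}

```text
time_s: 2.1
position: [0.3991, -0.3971, 0.1726]
tool_rot: [0.997, -0.076, 0.0, 0.0]
ft_force: [1.3, -0.4, -0.0]
opening: 0.0423
grasp_force: 0.0
```

```bash
cat > st.py <<'E'
from h import *
import sys
st=robot.get_state(); T=R.from_quat(st["tool_rot"]); X=T.apply([1,0,0])
print(round(st["time_s"],2),st["position"].round(4),"yaw",round(np.arctan2(X[1],X[0]),4),"tilt",T.apply([0,0,1]).round(4),"F",st["ft_force"].round(2),"M",st["torque"].round(3),"open",round(st["opening"],4),st["grasp_force"],"q6",round(st["qpos"][5],2))
if len(sys.argv)>4:
    t=np.array(list(map(float,sys.argv[1:5]))); print("shift",(T.inv().apply(t[:3]-st["position"])*1000).round(1),"turn z",round(np.arctan2(X[1],X[0])-t[3],4))
E
python3 st.py .462 -.278 .14 -.147
```

```text
2.1 [ 0.3991 -0.3971  0.1726] yaw -0.1525 tilt [ 4.e-04 -3.e-04 -1.e+00] F [ 1.27 -0.44 -0.04] M [0.02  0.007 0.003] open 0.0423 0.0 q6 0.9
shift [  44.1 -127.3   32.6] turn z -0.0055
```

Call:
{"api": "send_rows", "payload": {"targets": [[[34,-98,25],[0,0,0],0.5],[[34,-98,25],[0,0,0],0.5],[[34,-98,25],[0,0,0],0.5],[[34,-98,25],[0,0,0],0.5]]}}

```text
time_s: 2.5
position: [0.4471, -0.3058, 0.1478]
tool_rot: [0.997, -0.072, -0.0, -0.0]
ft_force: [-0.1, -0.4, -0.7]
opening: 0.0429
grasp_force: 0.0
```

```bash
python3 st.py .462 -.278 .04 -.147
python3 - <<'E'
from h import *
s=optics.snapshot("top"); im=s["img"][:,:,::-1]; cv2.imwrite("pics/c.png",cv2.resize(im[170:250,300:380],None,fx=7,fy=7,interpolation=2))
E
```

```text
2.5 [ 0.4471 -0.3058  0.1478] yaw -0.1447 tilt [-2.e-04  0.e+00 -1.e+00] F [-0.06 -0.35 -0.71] M [0.037 0.022 0.018] open 0.0429 0.0 q6 1.07
shift [ 10.8 -29.7 107.8] turn z 0.0023
```

Call:
{"api": "send_rows", "payload": {"targets": [[[11,-30,0],[0,0,0],0.5],[[11,-30,30],[0,0,0],0.5],[[11,-30,70],[0,0,0],0.5],[[11,-30,104],[0,0,0],0.5],[[11,-30,108],[0,0,0],0.5]]}}

```text
time_s: 3.05
position: [0.4597, -0.2792, 0.0363]
tool_rot: [0.997, -0.074, -0.002, -0.001]
ft_force: [-0.4, 0.1, 0.3]
opening: 0.0428
grasp_force: 0.0
```

Call:
{"api": "send_rows", "payload": {"targets": [[[0,0,0],[0,0,0],0.2],[[0,0,0],[0,0,0],0],[[0,0,0],[0,0,0],0],[[0,0,0],[0,0,0],0],[[0,0,0],[0,0,0],0]]}}

```text
time_s: 3.55
position: [0.4627, -0.2799, 0.0422]
tool_rot: [0.997, -0.074, 0.001, 0.001]
ft_force: [-2.9, -2.4, 7.0]
opening: 0.0082
grasp_force: 59.9
```

```bash
python3 st.py .462 -.278 .04 -.147
```

```text
3.55 [ 0.4627 -0.2799  0.0422] yaw -0.1473 tilt [ 0.0025 -0.0025 -1.    ] F [-2.89 -2.4   7.  ] M [-0.458  0.387 -0.026] open 0.0082 59.93046283721924 q6 1.13
shift [-0.9 -1.8  2.2] turn z -0.0003
```

Call:
{"api": "send_rows", "payload": {"targets": [[[0,0,-20],[0,0,0],0],[[0,0,-50],[0,0,0],0],[[0,0,-80],[0,0,0],0],[[0,0,-80],[0,0,0],0]]}}

```text
time_s: 3.95
position: [0.4635, -0.28, 0.1255]
tool_rot: [0.997, -0.074, 0.003, 0.002]
ft_force: [0.1, -1.1, -0.5]
opening: 0.0081
grasp_force: 58.7
```

```bash
python3 st.py .5012 .0825 .115 -.147
```

```text
3.95 [ 0.4635 -0.28    0.1255] yaw -0.1472 tilt [ 0.0063 -0.0042 -1.    ] F [ 0.14 -1.14 -0.47] M [-0.     0.001 -0.032] open 0.0081 58.718270659446716 q6 1.13
shift [ -16.  -364.1    9.2] turn z -0.0002
```

Call:
{"api": "send_rows", "payload": {"targets": [[[-8,-180,0],[0,0,0],0],[[-8,-180,0],[0,0,0],0],[[-8,-180,0],[0,0,0],0],[[-8,-180,0],[0,0,0],0],[[-8,-180,0],[0,0,0],0]]}}

```text
time_s: 4.45
position: [0.4806, -0.0967, 0.1205]
tool_rot: [0.997, -0.072, 0.001, -0.0]
ft_force: [-0.0, -0.4, -0.2]
opening: 0.0081
grasp_force: 58.9
```

Call:
{"api": "send_rows", "payload": {"targets": [[[-8,-180,0],[0,0,0],0],[[-8,-180,0],[0,0,0],0],[[-8,-180,0],[0,0,0],0],[[-8,-180,0],[0,0,0],0],[[-8,-180,0],[0,0,0],0]]}}

```text
time_s: 4.95
position: [0.4991, 0.0821, 0.1202]
tool_rot: [0.997, -0.072, 0.0, -0.0]
ft_force: [0.3, -0.1, -0.3]
opening: 0.0079
grasp_force: 59.0
```

Call:
{"api": "send_rows", "payload": {"targets": [[[0,0,0],[0,0,0],0],[[0,0,0],[0,0,0],0]]}}

```text
time_s: 5.15
position: [0.4989, 0.0786, 0.12]
tool_rot: [0.997, -0.074, 0.0, 0.0]
ft_force: [0.4, 0.1, -1.3]
opening: 0.0079
grasp_force: 59.0
```

```bash
python3 st.py .5012 .0825 .1 -.147
python3 - <<'E'
from h import *
s=optics.snapshot("scene"); im=s["img"][:,:,::-1]; cv2.imwrite("pics/d.png",cv2.resize(im[170:260,200:320],None,fx=6,fy=6,interpolation=2))
E
```

```text
5.15 [0.4989 0.0786 0.12  ] yaw -0.148 tilt [ 2.e-04 -2.e-04 -1.e+00] F [ 0.36  0.11 -1.28] M [-0.03  -0.006 -0.026] open 0.0079 59.03442442417145 q6 1.82
shift [ 1.7 -4.2 20. ] turn z -0.001
```

View pics/d.png

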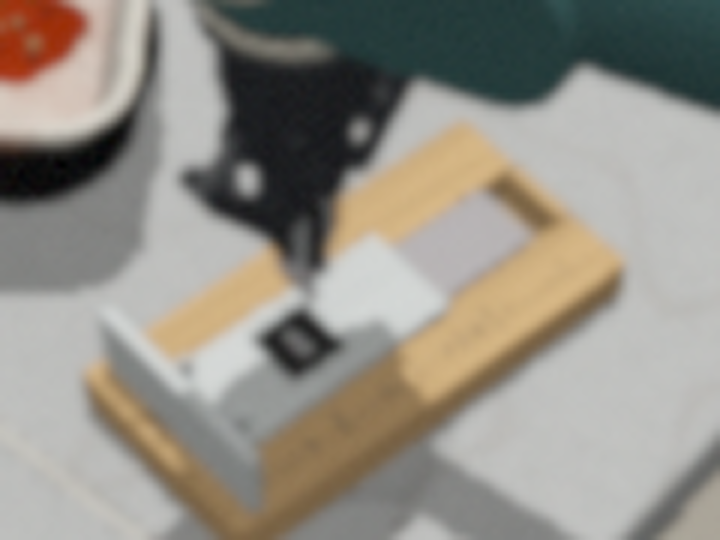

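The scene crop shows the screw gripped above the foot, with its tip near (252,220) full-frame and just behind the pad at (249,227). Aligning over the slot.

Call:
{"api": "send_rows", "payload": {"targets": [[[1.4,-4.2,10],[0,0,0],0],[[1.4,-4.2,25],[0,0,0],0],[[1.4,-4.2,33],[0,0,0],0],[[1.4,-4.2,33],[0,0,0],0],[[1.4,-4.2,33],[0,0,0],0]]}}

```text
time_s: 5.7
position: [0.5007, 0.0835, 0.0866]
tool_rot: [0.997, -0.074, -0.0, 0.0]
ft_force: [-1.2, -0.6, -0.1]
opening: 0.0084
grasp_force: 59.0
```

```bash
python3 st.py .5008 .0825 .066 -.147
python3 - <<'E'
from h import *
st=robot.get_state(); P=st["position"]
s=optics.snapshot("scene")
g=fit(s,sat(s),.496,.042,-.147,lambda x,y,a:[box(x,y,a,.043,.26,0,.03,sx*.0435,0) for sx in(-1,1)],8,2);print(g)
im=s["img"][:,:,::-1].copy(); 
im=cv2.resize(im[190:250,210:290],None,fx=9,fy=9,interpolation=2)
f=lambda p:tuple(int(v) for v in ((proj(s,p)-[210,190]+.5)*9-.5).round())
cv2.circle(im,f(P-[0,0,.0362]),4,(0,0,255),-1); cv2.circle(im,f([.5008,.0825,.045]),4,(0,255,0),-1)
for z in(.039,.045):
  b=box(.5008,.0825,-.147,.034,.034,z,z)
  for i,j in((0,2),(2,6),(6,4),(4,0)): cv2.line(im,f(b[i]),f(b[j]),(0,255,0),1)
cv2.imwrite("pics/e.png",im)
E
```

```text
5.7 [0.5007 0.0835 0.0866] yaw -0.1473 tilt [-7.e-04 -1.e-04 -1.e+00] F [-1.23 -0.64 -0.05] M [-0.016 -0.038 -0.022] open 0.0084 59.03450667858124 q6 1.83
shift [ 0.2  0.9 20.6] turn z -0.0003
[ 0.4942  0.0414 -0.147   0.7272]
```

View pics/e.png

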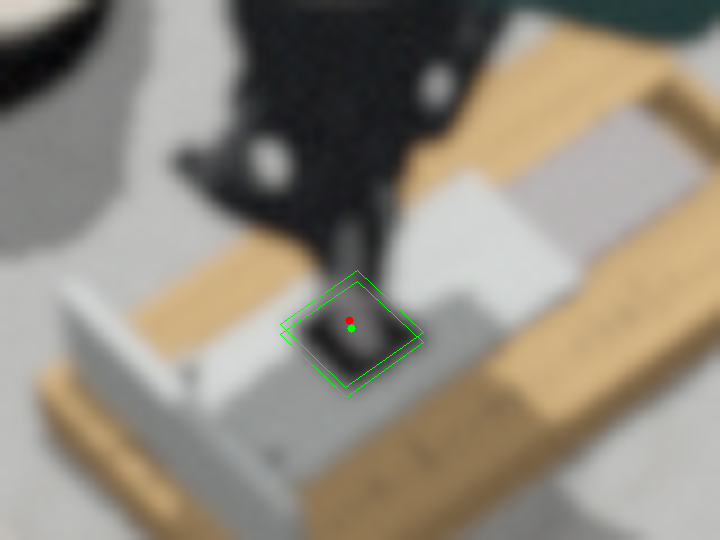

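The overlay puts my slot estimate (green) and the projected tip (red) within about 1 px of the pad's hole. Descending gently.

Call:
{"api": "send_rows", "payload": {"targets": [[[0.1,0.5,3],[0,0,0],0],[[0.1,0.5,5],[0,0,0],0],[[0.1,0.5,7],[0,0,0],0],[[0.1,0.5,9],[0,0,0],0],[[0.1,0.5,10],[0,0,0],0]]}}

```text
time_s: 6.25
position: [0.5008, 0.083, 0.0767]
tool_rot: [0.997, -0.074, -0.0, 0.0]
ft_force: [1.0, 0.7, -1.7]
opening: 0.0082
grasp_force: 59.1
```

Call:
{"api": "send_rows", "payload": {"targets": [[[0,0,1],[0,0,0],0],[[0,0,2],[0,0,0],0],[[0,0,3],[0,0,0],0],[[0,0,3],[0,0,0],0]]}}

```text
time_s: 6.65
position: [0.5008, 0.083, 0.0737]
tool_rot: [0.997, -0.074, -0.0, 0.0]
ft_force: [0.4, -1.0, -1.3]
opening: 0.0081
grasp_force: 59.0
```

```bash
python3 st.py .5008 .0825 .066 -.147
```

```text
6.65 [0.5008 0.083  0.0737] yaw -0.1472 tilt [-1.e-04 -1.e-04 -1.e+00] F [ 0.45 -1.04 -1.31] M [-0.159 -0.014 -0.001] open 0.0081 58.97713780403137 q6 1.83
shift [0.  0.5 7.7] turn z -0.0002
```

Call:
{"api": "send_rows", "payload": {"targets": [[[0,0,1],[0,0,0],0],[[0,0,2],[0,0,0],0],[[0,0,3],[0,0,0],0],[[0,0,3],[0,0,0],0]]}}

```text
time_s: 7.05
position: [0.5008, 0.083, 0.0707]
tool_rot: [0.997, -0.074, -0.0, 0.0]
ft_force: [0.9, -1.2, -0.4]
opening: 0.0079
grasp_force: 59.0
```

Call:
{"api": "send_rows", "payload": {"targets": [[[0,0,1],[0,0,0],0],[[0,0,2],[0,0,0],0],[[0,0,3],[0,0,0],0],[[0,0,3],[0,0,0],0]]}}

```text
time_s: 7.45
position: [0.5008, 0.083, 0.0677]
tool_rot: [0.997, -0.074, -0.0, -0.0]
ft_force: [0.4, -1.2, -0.4]
opening: 0.0084
grasp_force: 59.0
```

```bash
python3 st.py .5008 .0825 .066 -.147
```

```text
7.45 [0.5008 0.083  0.0677] yaw -0.1472 tilt [-2.e-04  0.e+00 -1.e+00] F [ 0.41 -1.17 -0.36] M [-0.138 -0.009 -0.003] open 0.0084 58.97898852825165 q6 1.83
shift [0.1 0.5 1.7] turn z -0.0002
```

Call:
{"api": "send_rows", "payload": {"targets": [[[0,0.5,1],[0,0,0],0],[[0,0.5,2],[0,0,0],0],[[0,0.5,2.5],[0,0,0],0],[[0,0.5,2.5],[0,0,0],0],[[0,0.5,2.5],[0,0,0],0]]}}

```text
time_s: 7.95
position: [0.5008, 0.0826, 0.0655]
tool_rot: [0.997, -0.074, 0.0, -0.0]
ft_force: [-1.7, 0.0, 1.1]
opening: 0.0078
grasp_force: 59.3
```

```bash
python3 st.py .5008 .0825 .066 -.147
```

```text
7.95 [0.5008 0.0826 0.0655] yaw -0.1471 tilt [ 1.e-04  0.e+00 -1.e+00] F [-1.71  0.02  1.13] M [-0.032  0.116  0.016] open 0.0078 59.33479070663452 q6 1.83
shift [-0.   0.1 -0.5] turn z -0.0001
```

Call:
{"api": "send_rows", "payload": {"targets": [[[0,3,0.7],[0,0,0],0],[[0,7,0.7],[0,0,0],0],[[0,12,0.7],[0,0,0],0],[[0,16,0.7],[0,0,0],0],[[0,20,0.7],[0,0,0],0]]}}

```text
time_s: 8.45
position: [0.4979, 0.0623, 0.0648]
tool_rot: [0.997, -0.074, 0.0, -0.0]
ft_force: [0.5, 3.5, 3.0]
opening: 0.0083
grasp_force: 59.6
```

Call:
{"api": "send_rows", "payload": {"targets": [[[0,0,0],[0,0,0],0],[[0,0,0],[0,0,0],0]]}}

```text
time_s: 8.65
position: [0.4978, 0.0623, 0.0646]
tool_rot: [0.997, -0.074, -0.0, 0.0]
ft_force: [-0.2, -2.4, 2.6]
opening: 0.0082
grasp_force: 59.6
```

```bash
cat >> st.py <<'E'
d=st["position"]-[.4955,.042,0]; print("guide xy",(.9892*d[0]-.1465*d[1]).round(4),(.1465*d[0]+.9892*d[1]).round(4))
E
python3 st.py
```

```text
8.65 [0.4978 0.0623 0.0646] yaw -0.1475 tilt [-1.e-04 -7.e-04 -1.e+00] F [-0.22 -2.39  2.64] M [-0.37  -0.023  0.026] open 0.0082 59.56707715988159 q6 1.79
guide xy -0.0007 0.0204
```

Call:
{"api": "send_rows", "payload": {"targets": [[[0,1,0],[0,0,0],0],[[0,2,0],[0,0,0],0],[[0,3,0],[0,0,0],0],[[0,3,0],[0,0,0],0]]}}

```text
time_s: 9.05
position: [0.4974, 0.0598, 0.0647]
tool_rot: [0.997, -0.074, -0.0, -0.0]
ft_force: [0.0, 1.8, 3.3]
opening: 0.0085
grasp_force: 59.5
```

Call:
{"api": "send_rows", "payload": {"targets": [[[0,1,0],[0,0,0],0],[[0,2,0],[0,0,0],0],[[0,3,0],[0,0,0],0],[[0,3,0],[0,0,0],0]]}}

```text
time_s: 9.45
position: [0.4969, 0.0567, 0.0647]
tool_rot: [0.997, -0.074, -0.0, 0.0]
ft_force: [0.1, 1.5, 3.2]
opening: 0.0083
grasp_force: 59.6
```

Call:
{"api": "send_rows", "payload": {"targets": [[[0,1,0],[0,0,0],0],[[0,2,0],[0,0,0],0],[[0,3,0],[0,0,0],0],[[0,3,0],[0,0,0],0]]}}

```text
time_s: 9.85
position: [0.4965, 0.0537, 0.0647]
tool_rot: [0.997, -0.074, -0.0, 0.0]
ft_force: [-0.5, 1.2, 3.0]
opening: 0.0084
grasp_force: 59.6
```

Call:
{"api": "send_rows", "payload": {"targets": [[[0,1,0],[0,0,0],0],[[0,2,0],[0,0,0],0],[[0,3,0],[0,0,0],0],[[0,3,0],[0,0,0],0]]}}

```text
time_s: 10.25
position: [0.496, 0.0507, 0.0647]
tool_rot: [0.997, -0.074, -0.0, 0.0]
ft_force: [0.4, 2.2, 2.7]
opening: 0.0081
grasp_force: 59.6
```

Call:
{"api": "send_rows", "payload": {"targets": [[[0,1,0],[0,0,0],0],[[0,2,0],[0,0,0],0],[[0,3,0],[0,0,0],0],[[0,3,0],[0,0,0],0]]}}

```text
time_s: 10.65
position: [0.4956, 0.0477, 0.0647]
tool_rot: [0.997, -0.074, 0.0, 0.0]
ft_force: [0.3, 2.0, 2.9]
opening: 0.0082
grasp_force: 59.6
```

Call:
{"api": "send_rows", "payload": {"targets": [[[0,1,0],[0,0,0],0],[[0,2,0],[0,0,0],0],[[0,3,0],[0,0,0],0],[[0,3,0],[0,0,0],0]]}}

```text
time_s: 11.05
position: [0.4951, 0.0447, 0.0645]
tool_rot: [0.997, -0.074, -0.0, 0.0]
ft_force: [0.5, -0.8, -0.9]
opening: 0.0082
grasp_force: 59.0
```

Call:
{"api": "send_rows", "payload": {"targets": [[[0,0.7,0],[0,0,0],0],[[0,1.3,0],[0,0,0],0],[[0,1.3,1.5],[0,0,0],0],[[0,1.3,3],[0,0,0],0],[[0,1.3,3],[0,0,0],0]]}}

```text
time_s: 11.55
position: [0.4949, 0.0436, 0.0614]
tool_rot: [0.997, -0.074, -0.0, 0.0]
ft_force: [0.1, 0.7, -1.2]
opening: 0.008
grasp_force: 59.0
```

```bash
python3 st.py
```

```text
11.55 [0.4949 0.0436 0.0614] yaw -0.1472 tilt [-5.e-04 -1.e-04 -1.e+00] F [ 0.08  0.66 -1.19] M [-0.01  -0.029 -0.045] open 0.008 59.02326285839081 q6 1.75
guide xy -0.0009 0.0015
```

Call:
{"api": "send_rows", "payload": {"targets": [[[0,0,1.5],[0,0,0],0],[[0,0,3],[0,0,0],0],[[0,0,4.2],[0,0,0],0],[[0,0,4.2],[0,0,0],0]]}}

```text
time_s: 11.95
position: [0.495, 0.0436, 0.0573]
tool_rot: [0.997, -0.074, -0.0, 0.0]
ft_force: [-0.4, 0.1, -0.9]
opening: 0.0083
grasp_force: 59.1
```

Call:
{"api": "send_rows", "payload": {"targets": [[[0,0,1],[0,0,0],0],[[0,0,2.5],[0,0,0],0],[[0,0,4],[0,0,0],0],[[0,0,4.5],[0,0,0],0],[[0,0,4.5],[0,0,0],0]]}}

```text
time_s: 12.45
position: [0.4951, 0.0437, 0.0531]
tool_rot: [0.997, -0.074, 0.0, -0.0]
ft_force: [-1.9, 0.4, 5.2]
opening: 0.0078
grasp_force: 60.0
```

```bash
python3 st.py
```

```text
12.45 [0.4951 0.0437 0.0531] yaw -0.1473 tilt [ 2.e-04  1.e-04 -1.e+00] F [-1.91  0.44  5.22] M [-0.071  0.426  0.003] open 0.0078 60.030686259269714 q6 1.75
guide xy -0.0006 0.0016
```

Call:
{"api": "send_rows", "payload": {"targets": [[[0,0,0.4],[0,0,0],0],[[-0.3,0,0.8],[0,0,0],0],[[-0.3,0,0.8],[0,0,0],0],[[-0.3,0,0.8],[0,0,0],0]]}}

```text
time_s: 12.85
position: [0.4951, 0.0437, 0.0526]
tool_rot: [0.997, -0.074, 0.0, 0.0]
ft_force: [-2.2, -0.0, 6.7]
opening: 0.0081
grasp_force: 60.1
```

Call:
{"api": "send_rows", "payload": {"targets": [[[0,0,0],[0,0,-0.1],0],[[0,0,0],[0,0,-0.2],0],[[0,0,0],[0,0,-0.3],0],[[0,0,0],[0,0,-0.3],0]]}}

```text
time_s: 13.25
position: [0.4953, 0.0437, 0.0527]
tool_rot: [0.997, 0.078, 0.001, 0.0]
ft_force: [0.0, 0.3, 5.1]
opening: 0.0083
grasp_force: 60.1
```

```bash
python3 st.py
```

```text
13.25 [0.4953 0.0437 0.0527] yaw 0.1566 tilt [ 0.0014  0.     -1.    ] F [0.02 0.32 5.12] M [ 0.006 -0.093  0.014] open 0.0083 60.115928649902344 q6 1.45
guide xy -0.0005 0.0017
```

Call:
{"api": "send_rows", "payload": {"targets": [[[0,0,0.3],[0,0,-0.1],0],[[0,0,0.3],[0,0,-0.2],0],[[0,0,0.3],[0,0,-0.3],0],[[0,0,0.3],[0,0,-0.3],0]]}}

```text
time_s: 13.65
position: [0.4953, 0.0437, 0.0525]
tool_rot: [0.974, 0.226, 0.001, 0.0]
ft_force: [-0.4, -1.0, 6.7]
opening: 0.0082
grasp_force: 60.2
```

```bash
python3 st.py
```

```text
13.65 [0.4953 0.0437 0.0525] yaw 0.4566 tilt [ 1.5e-03  1.0e-04 -1.0e+00] F [-0.41 -1.    6.68] M [ 0.045 -0.06   0.03 ] open 0.0082 60.16071081161499 q6 1.15
guide xy -0.0005 0.0017
```

Turning freely; finish the quarter turn.

Call:
{"api": "send_rows", "payload": {"targets": [[[0,0,0],[0,0,-0.12],0],[[0,0,0],[0,0,-0.24],0],[[0,0,0],[0,0,-0.36],0],[[0,0,0],[0,0,-0.48],0],[[0,0,0],[0,0,-0.6],0]]}}

```text
time_s: 14.15
position: [0.4953, 0.0437, 0.0525]
tool_rot: [0.863, 0.505, 0.001, 0.0]
ft_force: [0.8, 0.6, 6.3]
opening: 0.0083
grasp_force: 60.2
```

Call:
{"api": "send_rows", "payload": {"targets": [[[0,0,0],[0,0,-0.12],0],[[0,0,0],[0,0,-0.24],0],[[0,0,0],[0,0,-0.36],0],[[0,0,0],[0,0,-0.37],0],[[0,0,0],[0,0,-0.37],0]]}}

```text
time_s: 14.65
position: [0.4953, 0.0437, 0.0525]
tool_rot: [0.757, 0.653, 0.001, 0.0]
ft_force: [-0.1, -0.2, 5.5]
opening: 0.008
grasp_force: 60.2
```

```bash
python3 st.py
```

```text
14.65 [0.4953 0.0437 0.0525] yaw 1.4235 tilt [ 1.6e-03  1.0e-04 -1.0e+00] F [-0.05 -0.21  5.46] M [ 0.123 -0.012  0.013] open 0.008 60.160982608795166 q6 0.18
guide xy -0.0004 0.0017
```

Call:
{"api": "send_rows", "payload": {"targets": [[[0,0,-0.7],[0,0,0],0],[[0,0,-1.5],[0,0,0],0],[[0,0,-1.8],[0,0,0],0],[[0,0,-1.8],[0,0,0],0]]}}

```text
time_s: 15.05
position: [0.4952, 0.0437, 0.0541]
tool_rot: [0.757, 0.653, 0.001, 0.0]
ft_force: [1.5, -0.2, 5.2]
opening: 0.008
grasp_force: 59.8
```

Call:
{"api": "send_rows", "payload": {"targets": [[[0,0,0],[0,0,0],0.1],[[0,0,0],[0,0,0],0.2],[[0,0,0],[0,0,0],0.35],[[0,0,0],[0,0,0],0.4],[[0,0,0],[0,0,0],0.4]]}}

```text
time_s: 15.55
position: [0.4945, 0.0437, 0.0534]
tool_rot: [0.757, 0.653, -0.0, -0.0]
ft_force: [1.0, 0.3, 0.1]
opening: 0.0342
grasp_force: 0.0
```

Call:
{"api": "send_rows", "payload": {"targets": [[[0,0,-20],[0,0,0],0.4],[[0,0,-50],[0,0,0],0.4],[[0,0,-90],[0,0,0],0.4],[[0,0,-120],[0,0,0],0.4],[[0,0,-120],[0,0,0],0.4]]}}

```text
time_s: 16.05
position: [0.4961, 0.0438, 0.1781]
tool_rot: [0.757, 0.653, 0.002, 0.002]
ft_force: [0.9, 0.3, -0.5]
opening: 0.0339
grasp_force: 0.0
```

```bash
python3 st.py
python3 - <<'E'
from h import *
s=optics.snapshot("scene"); im=s["img"][:,:,::-1]; cv2.imwrite("pics/f.png",cv2.resize(im[180:260,200:310],None,fx=7,fy=7,interpolation=2))
for z in(.0635,):
  for a in np.arange(-.2,1.8,.2): print(round(a,1),fit(s,dark(s),.4953,.0437,a,lambda x,y,a:[box(x,y,a,.026,.009,.0465,.0885)],5,2))
E
```

```text
16.05 [0.4961 0.0438 0.1781] yaw 1.4228 tilt [ 6.e-03  2.e-04 -1.e+00] F [ 0.94  0.35 -0.51] M [0.073 0.051 0.001] open 0.0339 0.0 q6 0.18
guide xy 0.0003 0.0018
-0.2 [ 0.484   0.0532 -0.2     0.7483]
0.0 [0.4843 0.0549 0.     0.7254]
0.2 [0.4855 0.0546 0.2    0.7292]
0.4 [0.4856 0.055  0.4    0.7314]
0.6 [0.4856 0.0547 0.6    0.7447]
0.8 [0.4853 0.0546 0.8    0.75  ]
1.0 [0.4883 0.0546 1.     0.7604]
1.2 [0.4903 0.0529 1.2    0.7751]
1.4 [0.4889 0.054  1.4    0.8028]
1.6 [0.4878 0.054  1.6    0.8368]
```

View pics/f.png

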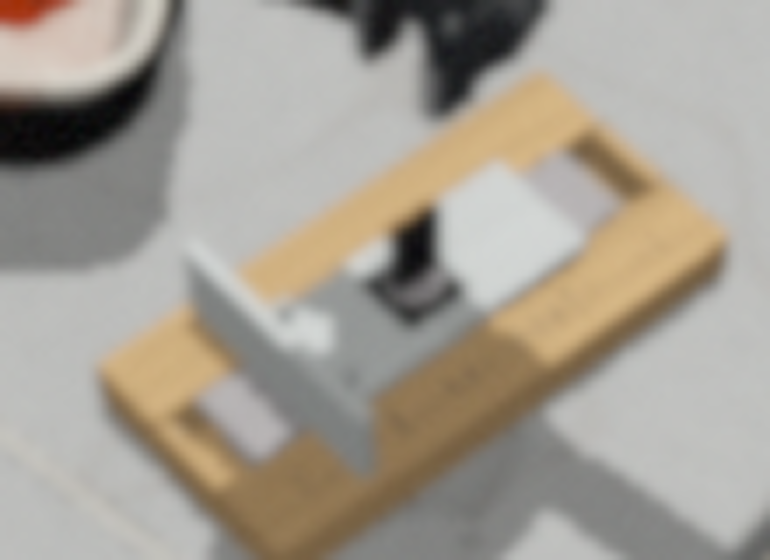

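The final crop shows the screw upright in the pad, with its wing at about (259,212) full-frame and turned along the guide. The collar sits on the pad and the gripper is clear. Handing in.

```bash
python3 -c "
from workcell import robot
print(robot.finish_job())"
```

```text
the job is handed in; nothing more can be done
None
```

The thumbscrew is through both slots, pressed down, turned a quarter turn (1.57 rad) and released. The job was handed in at about 16 s, and the hand-in call gave no verdict.

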